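# Make up a spacer pack to the height gauge from a gravity feeder

### The arm

A 6-joint arm with a two-finger parallel gripper is mounted at the origin on a cart in front of the work surface, level with it; the furniture and walls round the work are solid. World frame = base frame: x ahead of the robot, y to its left, z up, the work surface at z = 0. Lengths are in m, angles in rad, forces in N, time in s.
With the tool pointing down it reaches from about 0.375 to 0.975 m from the base axis. Payload 3.8 kg.
Tool frame: the origin (TCP) lies on the centre line of the jaws, within the pads' length; the fingertips stand 14 mm ahead of it and the grasp point (between the pads) lies 5 mm behind it; z points along the fingers, x is the direction in which the jaws open and shut, and the axes are right-handed (so a half turn about z gives the same grasp; the last joint's range is limited). The gripper opens to 88 mm and grips with 3 to 60 N. Pads are 18 mm wide; open, the fingers measure 123 mm over their backs; the gripper's body (75 mm by 187 mm) begins 45 mm behind the grasp point.
Start: joints at [-1.368, 0.264, 1.604, -0, 1.274, -0.037], TCP at [0.16, -0.656, 0.253] pointing down, gripper open.
Joint ranges: [-2.63, 2.63], [-0.94, 2.18], [0.31, 2.57], [-1.31, 4.45], [0, 2.66], [-2.55, 2.55]. Speed limits (rad/s): [2.57, 2.57, 3.14, 3.14, 3.14, 3.14].

### API

Orientations are given as a unit quaternion [w, x, y, z].
In Python, from plant import arm, eyes, order gives the robot as it stands. The module is installed in compiled form; this text tells all that it offers.
- The arm moves only by the tool jog_arm, never from a script. Its argument "plan" is a list of rows, each a list of 5 numbers: the finger opening in m, from 0 to 0.0881, then the shift along the tool's x, y, z in m, then the turn about the tool's z in rad. A call has 1 to 20 rows; each row is the pose to reach, as a shift and turn from the pose commanded when the call began, along the tool's axes at that moment; what a row does not reach only later rows make up. A row lasts 1/12 s, in which the tool goes at most 41.7 mm and 7.16 degrees, less where a joint would pass 70% of its speed; a pose out of reach is approached as far as the arm can. A call with a gripper value outside its range is refused whole. The fingers move at their own pace and stop on an object; "grip_force" is the grip in N (left out, the last holds). Time passes only in rows, so rows that repeat a pose let the fingers close. It gives the time, the measured TCP pose, the force and the opening at its end, in the units of the state.
- arm.observe(): the state, without advancing time (a new reading comes with each control period).
- eyes.camera(name): name is "side" or "top" or "wrist"; returns a dict with "image" (400x640x3 uint8, red, green, blue), "z_map" (400x640 float32, m along the optical axis (not along the pixel's ray), 0 where there is no reading), "camera_matrix" (3x3 intrinsics, pixels), "rvec" (rotation vector, rad) and "tvec" (3), from world to camera coordinates, as OpenCV has them. Camera axes: x right, y down, z forward; pixel columns grow to the right and rows downward; lengths in m; the calibration is good to about 2 mm. A picture is of the moment at which its call begins.
- order.hand_in(): hands the job in, once; it reports no verdict.
The state is a dict: "t": time; "joints": joint angles; "joint_velocities": joint speeds; "effort": joint torques, N m; "tcp_pos": TCP position; "eef_rot": TCP orientation; "contact_force": force on the tool from outside, world axes, zero at the start; "torque": the same for the moment, N m; "finger_gap": finger opening in m.
Only numpy, scipy, OpenCV 4.12 (cv2) and the standard library are available. Lean on these libraries where they do the work, as an engineer would, in place of code of your own. Each camera call takes 0.05 s, during which the arm holds its last target. There are 200 camera calls.

### The job

Build up the pack of spacer plates on the riser block in the gauge nest until its top is level with the gauge pointer, then stop. For each plate, push the feeder's handle fully in so that the bottom plate comes out onto the deck, let the pusher spring fully back, and slide that plate along the deck until it drops off the edge and lies flat in the nest. Leave the remaining plates in the feeder chute, the spare riser where it is parked and the other things on the bench undisturbed.

Things in the scene. Friction and masses are not known exactly. Their poses are not given: they have to be found in the camera images.
- fixture: Grey stacking fixture, fixed to the bench, turned a little about z; origin on the bench under the chute's centre, z up. In its frame (mm): base plate x -104..36, y -106..32, top z 10; deck block x -32..32, y -86..32, top z 48; at y 32..108 a 48 wide pusher bed, top z 47, side rails to z 56. Spare riser parked on the base plate at (-65.5, 6).
- chute (a point): Centre of the chute on the deck surface, under the bottom plate (fixture 0, 0, 48 mm; fixture's axes). The chute is four aluminium corner angles, outside x -33..33, y -28.5..28.5, up to z 98; the plates lie in it flat, one on another, on the deck. Outlet, 11 mm high, on its -y side.
- deck (a point): Middle of the lane on the deck (fixture 0, -54.5, 48 mm; fixture's axes); a drawn plate rests within 8 mm of it. Lane: y -80.5..-28.5, from the chute face to a 12 high stop wall; open at x +32 (no wall there: fingers can come down beyond it); its edge at x -32 is above the nest: push the plate's +x edge along -x until that edge is past it (fingers low and a little out over the nest).
- nest (a point): Centre of the nest floor (fixture -62.5, -54.5, 10 mm; fixture's axes), 38 mm below the deck. The nest is a pocket x -93..-32, y -80.5..-28.5 with walls and end posts up to z 60, so a plate has 5 mm play in x and 8 mm in y.
- mark (a point): Tip of the height gauge's dark pointer, 36 mm above the nest floor and 2 mm below the deck surface: the top of the finished pack is level with it. It looks into the nest through a window; the gauge's column stands at fixture (-63, -99) mm, up to z 92.
- handle (a point): Middle of the pusher's upright handle: a steel post 12 mm thick with a black 20 mm knob on top (z 83..97), from 55 to 97 mm above the bench; the point lies on its axis at z 75. At rest it stands at fixture (0, 98) mm; it is pushed along the fixture's -y.
- pusher (a joint): Travel of the pusher in m: 0 home, 0.060 fully in, at a stop. A spring drives it back when released: 5 N at home, 8 N fully in, plus light friction. Its smooth 6 mm blade pushes out the bottom plate and carries those above; a plate is clear of the outlet from 0.056. With the pusher home the next plate drops to the deck.
- plate_1: Aluminium spacer plate, 56 (x) by 44 (y) by 8 mm (z), about 55 g; origin at the centre of its underside. At the start it is number 1 from the bottom of five in the chute.
- plate_2: Aluminium spacer plate, 56 (x) by 44 (y) by 8 mm (z), about 55 g; origin at the centre of its underside. At the start it is number 2 from the bottom of five in the chute.
- plate_3: Aluminium spacer plate, 56 (x) by 44 (y) by 8 mm (z), about 55 g; origin at the centre of its underside. At the start it is number 3 from the bottom of five in the chute.
- plate_4: Aluminium spacer plate, 56 (x) by 44 (y) by 8 mm (z), about 55 g; origin at the centre of its underside. At the start it is number 4 from the bottom of five in the chute.
- plate_5: Aluminium spacer plate, 56 (x) by 44 (y) by 8 mm (z), about 55 g; origin at the centre of its underside. At the start it is number 5 from the bottom of five in the chute.
- riser_thick: Aluminium riser block 56 by 44 by 20 mm; origin at the centre of its underside. One of the two risers lies in the nest, the other is parked beside it on the base plate (which one is where varies). With this one in the nest two plates bring the top to the mark.
- riser_thin: Aluminium riser block 56 by 44 by 12 mm; origin at the centre of its underside. With this one in the nest three plates bring the top to the mark.
- vial: bystander: white and clear vial, 20 mm across, 76 high, standing behind the chute; origin at its foot
- gauge_block: bystander: steel gauge block 9 x 30 x 20 mm, in front of the pusher bed
- jar_low: bystander: low clear jar, 56 mm across, 42 high, right of the fixture
- calculator: bystander: calculator, 112 x 68 x 14 mm, lying right of the fixture, in front of the bench balance. Mind the balance (x 0.47..0.83, y -0.21..0.01 m): a clear draught shield rises to 253 mm over its rear part, from x 0.59
- pen: bystander: red and white pen, 135 mm long, lying at the right
- screwdriver: bystander: blue screwdriver, 152 mm long, lying at the right
Mind the look-alikes: they are no part of the job. Leave any blue or red look-alike of the riser_thin alone.

How it is judged:
On the way, in this order (a step that is already met when the one before it is completed fails the run):
1. the bottom plate is out on the deck, the other four still in the chute (horizontal distance between plate_1 and deck below 0.016 m and z of plate_1 in the frame of deck between -0.003 and 0.003 m and horizontal distance between each of plate_2, plate_3, plate_4, plate_5 and chute below 0.008 m), for 0.1 s.
2. it lies flat on the riser in the nest (((horizontal distance between plate_1 and nest below 0.01 m and z of plate_1 in the frame of nest between 0.0175 and 0.0225 m and angle between plate_1's own z axis and vertical below 0.06 rad) or (horizontal distance between plate_1 and nest below 0.01 m and z of plate_1 in the frame of nest between 0.0095 and 0.0145 m and angle between plate_1's own z axis and vertical below 0.06 rad))), for 0.2 s.
3. the second plate is out on the deck, the other three still in the chute (horizontal distance between plate_2 and deck below 0.016 m and z of plate_2 in the frame of deck between -0.003 and 0.003 m and horizontal distance between each of plate_3, plate_4, plate_5 and chute below 0.008 m), for 0.1 s.
4. it lies flat on the first in the nest (((horizontal distance between plate_2 and nest below 0.01 m and z of plate_2 in the frame of nest between 0.0255 and 0.0305 m and angle between plate_2's own z axis and vertical below 0.06 rad) or (horizontal distance between plate_2 and nest below 0.01 m and z of plate_2 in the frame of nest between 0.0175 and 0.0225 m and angle between plate_2's own z axis and vertical below 0.06 rad))), for 0.2 s.
At the end, for the whole second after the job is handed in: Pack top level with the pointer (2.5 mm): two plates on the thick riser or three on the thin, flat (0.06 rad), within 10 mm of the nest centre; the rest within 8 mm of the chute centre, the lowest down on the deck; pusher home (4 mm); risers moved under 12 mm; all at rest ((((horizontal distance between riser_thick and nest below 0.01 m and z of riser_thick in the frame of nest between -0.0025 and 0.0025 m and angle between riser_thick's own z axis and vertical below 0.06 rad) and (horizontal distance between plate_1 and nest below 0.01 m and z of plate_1 in the frame of nest between 0.0175 and 0.0225 m and angle between plate_1's own z axis and vertical below 0.06 rad) and (horizontal distance between plate_2 and nest below 0.01 m and z of plate_2 in the frame of nest between 0.0255 and 0.0305 m and angle between plate_2's own z axis and vertical below 0.06 rad) and z of plate_2 in the frame of mark between -0.0105 and -0.0055 m and horizontal distance between each of plate_3, plate_4, plate_5 and chute below 0.008 m and z of plate_3 in the frame of chute between -0.003 and 0.004 m) or ((horizontal distance between riser_thin and nest below 0.01 m and z of riser_thin in the frame of nest between -0.0025 and 0.0025 m and angle between riser_thin's own z axis and vertical below 0.06 rad) and (horizontal distance between plate_1 and nest below 0.01 m and z of plate_1 in the frame of nest between 0.0095 and 0.0145 m and angle between plate_1's own z axis and vertical below 0.06 rad) and (horizontal distance between plate_2 and nest below 0.01 m and z of plate_2 in the frame of nest between 0.0175 and 0.0225 m and angle between plate_2's own z axis and vertical below 0.06 rad) and (horizontal distance between plate_3 and nest below 0.01 m and z of plate_3 in the frame of nest between 0.0255 and 0.0305 m and angle between plate_3's own z axis and vertical below 0.06 rad) and z of plate_3 in the frame of mark between -0.0105 and -0.0055 m and horizontal distance between each of plate_4, plate_5 and chute below 0.008 m and z of plate_4 in the frame of chute between -0.003 and 0.004 m)) and value of joint pusher below 0.004 m and distance of each of riser_thick, riser_thin from where it was at the start of the episode below 0.012 m and linear speed of each of plate_1, plate_2, plate_3 below 0.02 m/s); the robot touches nothing.
It fails at once if a bystander (small vial, steel gauge block, low clear jar, calculator, pen, screwdriver) is moved more than 3 cm (distance of any of vial, gauge_block, jar_low, calculator, pen, screwdriver from where it was at the start of the episode above 0.03 m).
It fails at once if one of the top two plates leaves the chute (horizontal distance between any of plate_4, plate_5 and chute above 0.015 m).
It also fails if it takes over 72 s, if anything falls off the work surface, if the arm or the gripper's body presses on something with over 40 N, if the wrist force passes 120 N, or if a joint passes its speed limit or range.

## Working session

There is one attempt and no reset: what is moved stays moved. The work goes in short steps, Python scripts to look and compute and a tool call to move; the robot and the scene stay as the last step left them, time stands still between calls to the robot, and variables do not carry over. Pictures are saved under pics/ and viewed, about 8 in all and at most 12, crops included, and the job is handed in when it is done.

Besides the shell and the picture viewer there is one more tool, called after "Call:" by a JSON object that holds its "fn" and its "kwargs". jog_arm: Moves the arm, as the interface text tells. Its arguments: {"type":"object","properties":{"plan":{"type":"array","items":{"type":"array","items":{"type":"number"}}},"grip_force":{"type":"number"}},"required":["plan"]}

```bash
mkdir -p pics; cat > h.py <<'E'
import numpy as np, cv2
from plant import arm, eyes, order
def cam(n):
    c=eyes.camera(n); c['R']=cv2.Rodrigues(np.array(c['rvec'],float))[0]; c['t']=np.array(c['tvec'],float).ravel(); c['K']=np.array(c['camera_matrix'],float); return c
def cloud(c):
    z=c['z_map'].astype(float); v,u=np.mgrid[:z.shape[0],:z.shape[1]]
    P=np.stack([(u-c['K'][0,2])/c['K'][0,0]*z,(v-c['K'][1,2])/c['K'][1,1]*z,z],-1)
    W=(P-c['t'])@c['R']; W[z==0]=np.nan; return W
def proj(c,p): return cv2.projectPoints(np.array(p,float).reshape(-1,1,3),c['R'],c['t'],c['K'],None)[0].reshape(-1,2)
def save(n,im): cv2.imwrite('pics/'+n,cv2.cvtColor(im,cv2.COLOR_RGB2BGR))
E
python3 - <<'E'
from h import *
s=arm.observe(); print({k:np.round(v,3) for k,v in s.items()})
for n in('top','side'):
    c=cam(n); save(n+'0.png',c['image']); print(n,'pos',-c['R'].T@c['t'],c['R'][2],c['K'][0,0])
    W=cloud(c); np.save(n+'W.npy',W)
    print(np.isfinite(W[...,0]).mean(), np.nanmin(W,(0,1)),np.nanmax(W,(0,1)))
E
```

```text
{'t': np.float64(0.0), 'joints': array([-1.368,  0.265,  1.605,  0.   ,  1.274, -0.037]), 'joint_velocities': array([-0.   ,  0.   ,  0.   , -0.001,  0.001,  0.   ]), 'effort': array([-1.0000e-03, -5.0212e+01, -3.5688e+01,  7.3000e-02,  2.9000e-02,
       -0.0000e+00]), 'tcp_pos': array([ 0.16 , -0.655,  0.251]), 'eef_rot': array([-0.001,  0.787, -0.617, -0.001]), 'contact_force': array([ 0.727,  0.309, -0.013]), 'torque': array([-0.002, -0.001,  0.01 ]), 'finger_gap': np.float64(0.088)}
top pos [0.26803651 0.13384972 1.51798227] [ 0.1469904  -0.00988513 -0.98908852] 422.9365053120867
0.99575390625 [-0.48787903 -1.67792588 -0.83197354] [0.96964849 1.82385305 0.80727122]
side pos [0.24968885 1.78476463 0.68151635] [ 0.13969777 -0.933467   -0.33033905] 453.49674069150933
0.7774921875 [-2.05624074 -2.90406496 -0.82627478] [1.59077353 1.36167018 0.9856326 ]
```

View pics/top0.png

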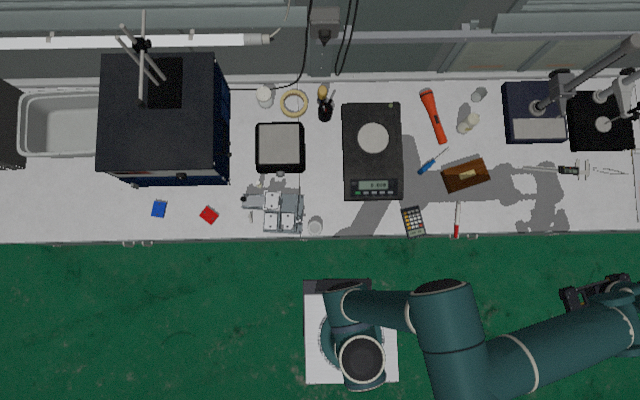

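View pics/side0.png

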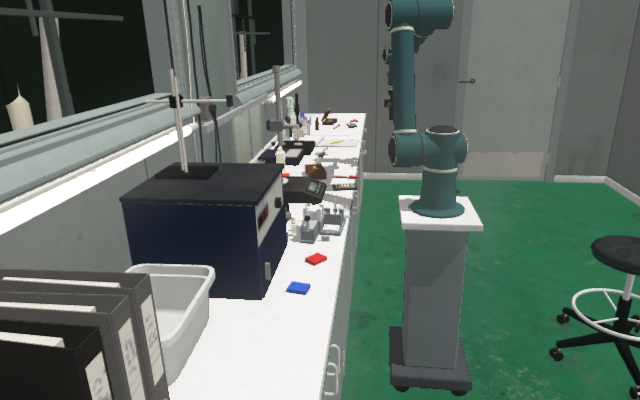

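Top view: the fixture is at about px (230–305, 185–235), with its pusher pointing left (+y). The vial is near (258,180), the jar at (315,226) and the calculator at (413,221). Next I'll enlarge the fixture.

```bash
python3 - <<'E'
from h import *
c=cam('top'); a=c['image'][165:240,230:335]; save('crop1.png',cv2.resize(a,None,fx=7,fy=7,interpolation=cv2.INTER_CUBIC))
W=cloud(c)
print('px/m ~',c['K'][0,0]/1.5)
z=np.round(W[180:240,236:312,2]*1000); 
for r in range(184,238,2): print(r,' '.join('%3.0f'%x for x in z[r-180,::2]))
for p in[(236,186),(310,186),(236,236),(310,236)]: print(p,W[p[1],p[0]])
E
```

```text
px/m ~ 281.9576702080578
184   5  -3 -10  -3   5  -9   2   6  -3  -6  45  70  52  13   0   5   1   0  -4  -1  -1  -1   4  -2  -5   4   6  -1   2  -2   1   0   5   1  -0  -1   3  -2
186  -1  -0  -1  -1   3   5   3  -1   1   1 nan  46  36  14  -1  -3  -3  -0  -3  -0  -0  -5   3  -7  -3  -1  -2   1   1  -3  -1  -0   7  -2   3   2   1  -3
188   9  -1   3  -2   3  -1  -2   2   2  -1  -2  -5  -3   4   2  -3  -9   5  -2   5  -4   4   0   3  -5  -8   1  -7  -2   0   2   3  -6 nan   1  -6   5  -1
190  -5   1  -2  -2   1   0  -6   0   3   0  -3  -5   1   0  97  96  92   5  -0   7  -3  -2  -1  -1  -1   4   1   4  -8   1  -2   1   2   4   2  -1   1  -0
192  -4   2   4  -1  -7   2  -0   6  -3  -1  -7   1  -3  -0 100  84  93  88  89  90  89  86 101   1  -1   4   5  -0  -0  -1  -0   0  -3  -4  -1  -2  -5  -0
194   1  -1  -5  -4  50  55  53  51  54  53  58  52  55  57  96  86  87  87  90  91  85  89  99  55  42  45  49  46  41  44  44  -8   1  -4   3  -0   1  -7
196   3   1   2  95 100  58  53  53  55  50  54  50  55  54  58  88  90  86  87  86  88  84  74  49  47  51  49  50  55  47  65  17  12  11
[... 2630 characters left out ...]
51  62  13  10  13   4  -0   3  31  47
232  -3  -2  -2  -2   2  -5  -5  -3  -4   9   5   0  -1  -3  -4   3  -6  -2  -1  -3   1   6   5  13  13  15  10  11  13  11   9   8  11  -1   1  -1  10  26
234  -3  -1   1   1   2  -0   2  -1   5  -2   6   2   3  -5  10   4   1   3   2  -4   1   1   4   0   3  -3   2   2   2  -4   5  -2   5  -6   3   7   6   7
236  -1  -0  -1   5   3   3  -3   0  -1  -2  -4   1   6   2  -1  -1  -1   2  -0  -2  -1  -2   3   2  -3  -1  -0   0  -2  -3   2  -4 -365  -1   4  -4   5   1
(236, 186) [ 0.5398894   0.39904621 -0.00066178]
(310, 186) [ 0.53475997  0.12975864 -0.00324111]
(236, 236) [ 0.35832671  0.39814654 -0.00065556]
(310, 236) [0.35255166 0.13353852 0.00072373]
```

View pics/crop1.png

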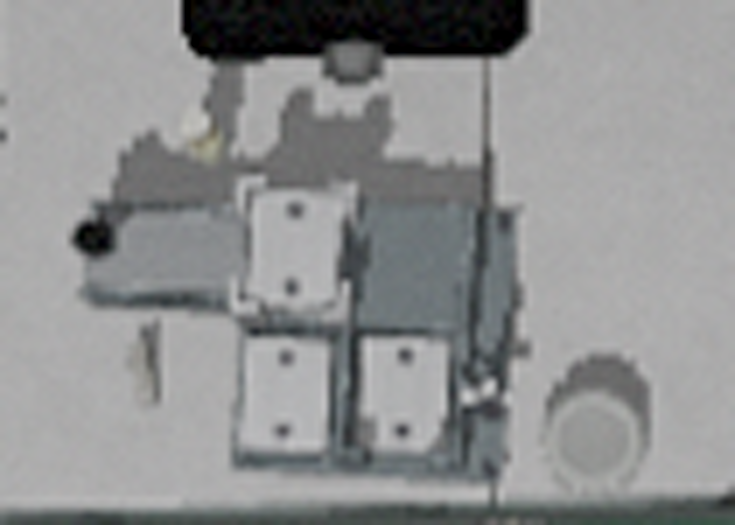

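The z-map heights settle which riser is where. The parked riser's top reads about 22 mm, so it's the thin one. The nest riser's top reads about 30 mm, so it's the thick one, which needs two plates. I'll go above the fixture by way of a high waypoint.

Call:
{"fn": "jog_arm", "kwargs": {"plan": [[0.0,-0.36,-0.44,-0.1,0.15],[0.0,-0.36,-0.44,-0.1,0.29],[0.0,-0.36,-0.44,-0.1,0.29],[0.0,-0.36,-0.44,-0.1,0.29],[0.0,-0.36,-0.44,-0.1,0.29],[0.0,-0.36,-0.44,-0.1,0.29],[0.0,-0.36,-0.44,-0.1,0.29],[0.0,-0.36,-0.44,-0.1,0.29],[0.0,-0.36,-0.44,-0.1,0.29],[0.0,-0.36,-0.44,-0.1,0.29],[0.0,-0.36,-0.44,-0.1,0.29],[0.0,-0.36,-0.44,-0.1,0.29],[0.0,-0.36,-0.44,-0.1,0.29],[0.0,-0.36,-0.44,-0.1,0.29],[0.0,-0.36,-0.44,-0.1,0.29],[0.0,-0.36,-0.44,-0.1,0.29]]}}

```text
t: 1.48
tcp_pos: [0.503, -0.2, 0.3528]
eef_rot: [-0.0, -0.691, 0.723, -0.0]
contact_force: [-0.3, -0.5, 0.5]
finger_gap: 0.0002
```

Call:
{"fn": "jog_arm", "kwargs": {"plan": [[0.0,-0.436,0.093,0.02,0],[0.0,-0.436,0.093,0.02,0],[0.0,-0.436,0.093,0.02,0],[0.0,-0.436,0.093,0.02,0],[0.0,-0.436,0.093,0.02,0],[0.0,-0.436,0.093,0.02,0],[0.0,-0.436,0.093,0.02,0],[0.0,-0.436,0.093,0.02,0],[0.0,-0.436,0.093,0.02,0],[0.0,-0.436,0.093,0.02,0],[0.0,-0.436,0.093,0.02,0],[0.0,-0.436,0.093,0.02,0],[0.0,-0.436,0.093,0.02,0],[0.0,-0.436,0.093,0.02,0]]}}

```text
t: 2.65
tcp_pos: [0.4314, 0.2371, 0.3322]
eef_rot: [-0.001, -0.689, 0.725, -0.0]
contact_force: [-0.8, 0.0, 0.7]
finger_gap: 0.0006
```

```bash
python3 - <<'E'
from h import *
s=arm.observe(); print(s['t'],np.round(s['tcp_pos'],4),np.round(s['eef_rot'],4),s['joints'])
c=cam('wrist'); save('w1.png',c['image']); W=cloud(c); np.savez('w1.npz',W=W,im=c['image'])
print('cam',-c['R'].T@c['t'],c['R'],c['K'][0,0], np.isfinite(W[...,0]).mean())
E
```

```text
2.65 [0.4314 0.2371 0.3322] [-7.000e-04 -6.888e-01  7.249e-01 -3.000e-04] [ 4.52714016e-01 -1.27353304e-01  1.87536103e+00 -1.09891529e-03
  1.39480850e+00  2.07475140e+00]
cam [0.5046762  0.23367793 0.4639413 ] [[-0.05052178 -0.99872245  0.00100992]
 [-0.95880989  0.04878572  0.27982771]
 [-0.27951949  0.01316907 -0.9600497 ]] 296.713566991065 0.99593359375
```

View pics/w1.png

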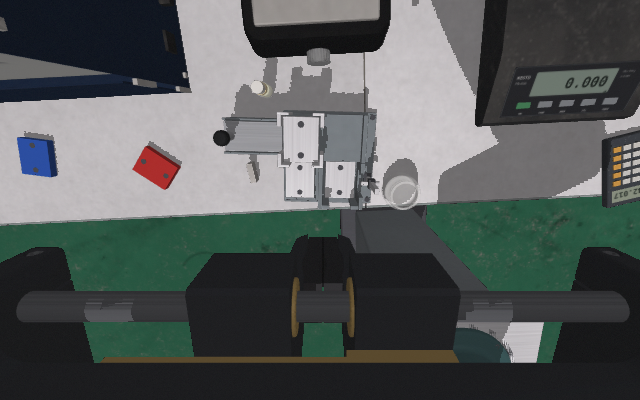

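The wrist view shows the knob at (221,138), the chute with the top plate at (302,138) and the empty deck lane at (347,133). The parked riser is at (300,182) and the nest with its riser at (340,181). I'll fit the fixture pose from these.

```bash
cat >> h.py <<'E'
def ray(c,u,v,z):
    d=c['R'].T@np.linalg.inv(c['K'])@np.array([u,v,1.]); o=-c['R'].T@c['t']; return (o+d*(z-o[2])/d[2])[:2]
E
python3 - <<'E'
from h import *
c=cam('wrist'); g=cv2.cvtColor(c['image'],cv2.COLOR_RGB2GRAY)
# knob
m=np.zeros_like(g); m[125:152,208:236]=(g[125:152,208:236]<60)*255
M=cv2.moments(m,True); ku=M['m10']/M['m00'],M['m01']/M['m00']; k=ray(c,*ku,0.090); print('knob px',ku,'area',M['m00'],'->',k)
# holes: dark spots in bright plates
for nm,(u0,u1,v0,v1),z in [('top',(288,314,118,160),.088),('parked',(288,314,164,198),.022),('nest',(326,354,164,198),.030)]:
    s=g[v0:v1,u0:u1]; print(nm); 
    _,b=cv2.threshold(s,130,255,cv2.THRESH_BINARY_INV); n,l,st,ce=cv2.connectedComponentsWithStats(b)
    for i in range(1,n):
        if 5<st[i,4]<60: print('  hole',ce[i]+[u0,v0],st[i,4],ray(c,*(ce[i]+[u0,v0]),z))
    W=cloud(c)[v0:v1,u0:u1]; ok=(g[v0:v1,u0:u1]>150); print('  medz',np.nanmedian(W[ok][:,2]), np.nanmedian(W[ok],0))
a=c['image'][100:220,200:390]; save('w1c.png',cv2.resize(a,None,fx=4.2,fy=4.2,interpolation=cv2.INTER_CUBIC))
E
```

```text
knob px (221.3448275862069, 137.8768472906404) area 203.0 -> [0.48185114 0.35963605]
top
  hole [300.3030303  124.09090909] 33 [0.49326493 0.26095067]
  hole [300.2962963  155.07407407] 27 [0.45534258 0.26371033]
  medz 0.08779467933544177 [0.47591963 0.26187547 0.08779468]
parked
  hole [299.36842105 167.21052632] 19 [0.42855729 0.271757  ]
  hole [299.11111111 191.72222222] 18 [0.39055731 0.27494465]
  medz 0.021822582133376366 [0.40801974 0.27069095 0.02182258]
nest
  hole [340.05 167.1 ] 20 [0.426999   0.21104206]
  hole [328.09259259 191.75925926] 54 [0.39030126 0.23042124]
  hole [351.80645161 193.25806452] 31 [0.38610021 0.19465522]
  hole [338.94736842 192.15789474] 19 [0.38882948 0.21404694]
  medz 0.029709198125183748 [0.40909883 0.21179909 0.0297092 ]
```

View pics/w1c.png

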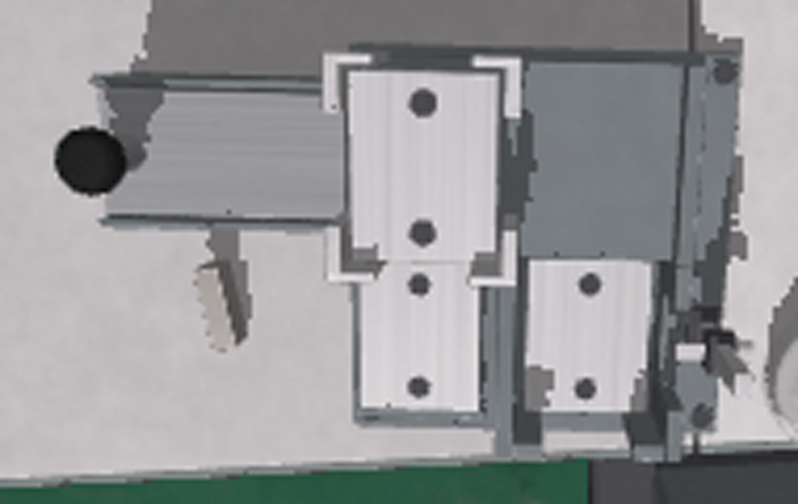

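Fit: chute centre at world (0.4743, 0.2623), yaw −4.4°. Knob, parked riser and nest all agree with it to about 1 mm. Before going down at the handle I'll check the clearance to the dark box.

```bash
python3 - <<'E'
from h import *
W=np.load('topW.npy').reshape(-1,3)
for lo,hi in((.26,.36),(.36,.42),(.42,.46),(.46,.5),(.5,.55)):
    s=W[(W[:,1]>lo)&(W[:,1]<hi)&(W[:,0]>.35)&(W[:,0]<.9)&(W[:,2]>.11)]
    print(lo,hi,len(s), s.min(0) if len(s) else '', s[:,2].max() if len(s) else '')
E
```

```text
0.26 0.36 317 [0.88045621 0.26041663 0.37651833] 0.4062301782229499
0.36 0.42 941 [0.54059425 0.36006611 0.11025979] 0.40590288336411956
0.42 0.46 2431 [0.5406913  0.42000364 0.11003369] 0.40501724425754043
0.46 0.5 1780 [0.54130396 0.46006446 0.11039086] 0.40358330545506266
0.5 0.55 2860 [0.52962424 0.5000007  0.1125222 ] 0.5367950119250884
```

The box face is at x≈0.54, close behind the handle, and the wrist camera sticks out towards +x. I'll turn the gripper half round so the camera faces the robot side.

Call:
{"fn": "jog_arm", "kwargs": {"plan": [[0,0,0,0,-3.116],[0,0,0,0,-3.116],[0,0,0,0,-3.116],[0,0,0,0,-3.116],[0,0,0,0,-3.116],[0,0,0,0,-3.116],[0,0,0,0,-3.116],[0,0,0,0,-3.116],[0,0,0,0,-3.116],[0,0,0,0,-3.116],[0,0,0,0,-3.116],[0,0,0,0,-3.116],[0,0,0,0,-3.116],[0,0,0,0,-3.116],[0,0,0,0,-3.116],[0,0,0,0,-3.116],[0,0,0,0,-3.116],[0,0,0,0,-3.116],[0,0,0,0,-3.116],[0,0,0,0,-3.116]]}}

```text
t: 4.42
tcp_pos: [0.4318, 0.2368, 0.3328]
eef_rot: [0.0, 0.904, 0.427, 0.0]
contact_force: [0.2, -0.1, -0.5]
finger_gap: 0.0003
```

```bash
cat >> h.py <<'E'
from scipy.spatial.transform import Rotation as Ro
C=np.array([.4743,.2623]); YAW=-.0768
F=np.array([[np.cos(YAW),-np.sin(YAW)],[np.sin(YAW),np.cos(YAW)]])
def st(*tg):
    """print fixture coords of TCP (mm), yaw error; for targets (fx,fy,z mm): tool shift"""
    s=arm.observe(); p=s['tcp_pos']; q=np.array(s['eef_rot']); T=Ro.from_quat([*q[1:],q[0]]).as_matrix()
    f=F.T@(p[:2]-C); tx=T[:2,0]; a=np.arctan2(tx[1],tx[0])-(np.pi/2+YAW)
    print('t%.2f'%s['t'],'fix',np.round(f*1e3,1),'z',round(p[2]*1e3,1),'turn needed for tool x=+fy: %.4f'%np.arctan2(np.sin(a),np.cos(a)),'F',np.round(s['contact_force'],1),'gap',s['finger_gap'])
    for t in tg:
        w=np.r_[F@(np.array(t[:2])/1e3)+C,t[2]/1e3]; print(t,'shift',np.round(T.T@(w-p),4))
E
python3 -c "
from h import *
st()
W=np.load('topW.npy').reshape(-1,3)
s=W[(W[:,1]>.45)&(W[:,1]<.55)&(W[:,0]>.52)&(W[:,0]<.9)&(W[:,2]>.05)]
print(np.histogram(s[:,2],bins=np.arange(.05,.55,.05)))
s=W[(W[:,0]>.535)&(W[:,0]<.65)&(W[:,1]>.3)&(W[:,1]<.6)&(W[:,2]>.1)]; print(s.min(0))"
```

```text
t4.42 fix [-40.4 -28.6] z 332.8 turn needed for tool x=+fy: -0.6117 F [ 0.2 -0.1 -0.5] gap 0.00030609717965068785
(array([  82,   92,   74,  163, 1694, 2264,  249,   61,    4]), array([0.05, 0.1 , 0.15, 0.2 , 0.25, 0.3 , 0.35, 0.4 , 0.45, 0.5 ]))
[0.53539047 0.39089512 0.10040214]
```

Call:
{"fn": "jog_arm", "kwargs": {"plan": [[0,0,0,0,-0.612],[0,0,0,0,-0.612],[0,0,0,0,-0.612],[0,0,0,0,-0.612],[0,0,0,0,-0.612],[0,0,0,0,-0.612],[0,0,0,0,-0.612]]}}

```text
t: 5.0
tcp_pos: [0.4317, 0.2373, 0.3328]
eef_rot: [0.0, 0.737, 0.676, 0.0]
contact_force: [-0.1, 0.1, 0.1]
finger_gap: -0.0
```

```bash
python3 -c "
from h import *
st((-4,136,200),(-4,136,76),(-4,60,76))"
```

```text
t5.00 fix [-40.6 -28.2] z 332.8 turn needed for tool x=+fy: -0.0084 F [-0.1  0.1  0.1] gap -2.5686576936399396e-05
(-4, 136, 200) shift [0.1645 0.0352 0.1328]
(-4, 136, 76) shift [0.1645 0.0351 0.2568]
(-4, 60, 76) shift [0.0885 0.0358 0.2568]
```

Call:
{"fn": "jog_arm", "kwargs": {"plan": [[0,0.1645,0.035,0.08,0],[0,0.1645,0.035,0.08,0],[0,0.1645,0.035,0.08,0],[0,0.1645,0.035,0.08,0],[0,0.1645,0.035,0.08,0],[0,0.1645,0.035,0.08,0],[0,0.1645,0.035,0.11,0],[0,0.1645,0.035,0.14,0],[0,0.1645,0.035,0.17,0],[0,0.1645,0.035,0.2,0],[0,0.1645,0.035,0.23,0],[0,0.1645,0.035,0.257,0],[0,0.1645,0.035,0.257,0],[0,0.1645,0.035,0.257,0]]}}

```text
t: 6.17
tcp_pos: [0.4785, 0.3979, 0.0749]
eef_rot: [-0.0, 0.736, 0.677, -0.002]
contact_force: [0.4, -0.1, 1.0]
finger_gap: 0.0005
```

```bash
python3 -c "
from h import *
st((-4,125,76),(-4,60,76))
c=cam('side'); p=proj(c,[*(F@np.array([0,.1])+C),.08])[0]; print(p); u,v=int(p[0]),int(p[1]); 
save('s1.png',cv2.resize(c['image'][v-50:v+40,u-60:u+60],None,fx=6,fy=6,interpolation=cv2.INTER_CUBIC))"
```

```text
t6.17 fix [ -6.2 135.5] z 74.9 turn needed for tool x=+fy: -0.0054 F [ 0.4 -0.1  1. ] gap 0.0005428962443771209
(-4, 125, 76) shift [-0.0105  0.0023 -0.0011]
(-4, 60, 76) shift [-0.0755  0.0027 -0.0009]
[305.97490078 220.60232803]
```

View pics/s1.png

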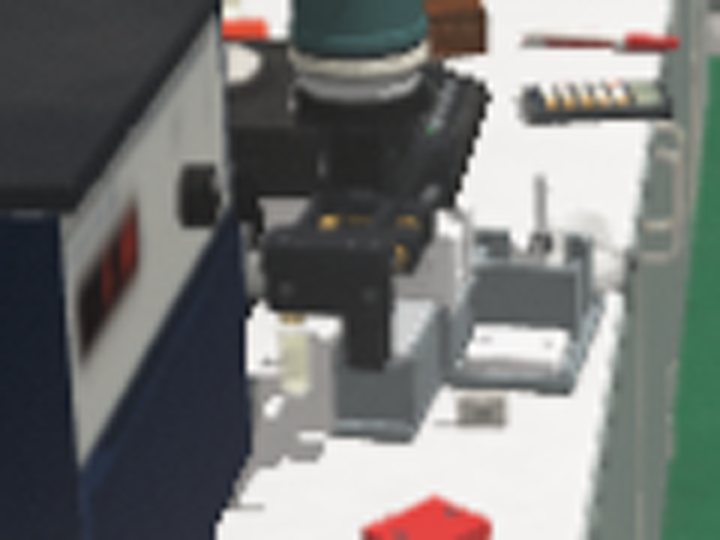

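Side view: the fingers are down behind the handle over the bed, clear of the box and the vial. Pushing now.

Call:
{"fn": "jog_arm", "kwargs": {"plan": [[0,-0.006,0.003,0,0],[0,-0.01,0.003,0,0],[0,-0.015,0.003,0,0],[0,-0.02,0.003,0,0],[0,-0.025,0.003,0,0],[0,-0.03,0.003,0,0],[0,-0.035,0.003,0,0],[0,-0.04,0.003,0,0],[0,-0.045,0.003,0,0],[0,-0.05,0.003,0,0],[0,-0.055,0.003,0,0],[0,-0.06,0.003,0,0],[0,-0.064,0.003,0,0],[0,-0.066,0.003,0,0],[0,-0.066,0.003,0,0]]}}

```text
t: 7.47
tcp_pos: [0.4789, 0.3364, 0.0783]
eef_rot: [-0.0, 0.735, 0.678, 0.004]
contact_force: [0.8, 7.8, 0.7]
finger_gap: 0.0002
```

```bash
python3 -c "
from h import *
st((-4,62,76))
c=cam('top'); W=cloud(c); z=W[...,2]
p=proj(c,[*(F@np.array([0,-.0545])+C),.052])[0]; u,v=np.round(p).astype(int); print(p)
g=cv2.cvtColor(c['image'],cv2.COLOR_RGB2GRAY); print(g[v,u-16:u+14]); print(g[v-12:v+13,u])"
```

```text
t7.47 fix [-1.  74.2] z 78.3 turn needed for tool x=+fy: -0.0040 F [0.8 7.8 0.7] gap 0.00017038712633737945
(-4, 62, 76) shift [-0.0122 -0.0029  0.0022]
[288.00954195 201.93710977]
[ 51  45  51  99 170 181 161  97 116 134 181 178 175 179 177 178 179 181
 173 149 111 117 117 122 131  95  64  83 116 115]
[111 114 113 103 105 157 177 176 176 175 176 177 179 179 180 180 181 180
 182 186 159 118  78 158 164]
```

Call:
{"fn": "jog_arm", "kwargs": {"plan": [[0,-0.003,0,0,0],[0,-0.006,0,0,0],[0,-0.009,0,0,0],[0,-0.011,0,0,0],[0,-0.011,0,0,0]]}}

```text
t: 7.93
tcp_pos: [0.4781, 0.3255, 0.0783]
eef_rot: [-0.001, 0.735, 0.678, 0.004]
contact_force: [0.7, 8.7, 1.2]
finger_gap: 0.0003
```

Call:
{"fn": "jog_arm", "kwargs": {"plan": [[0,-0.002,0,0,0],[0,-0.004,0,0,0],[0,-0.004,0,0,0]]}}

```text
t: 8.18
tcp_pos: [0.4781, 0.3248, 0.0786]
eef_rot: [-0.002, 0.736, 0.677, 0.007]
contact_force: [0.2, 19.8, -3.1]
finger_gap: 0.0008
```

```bash
python3 -c "
from h import *
st((0,140,76))"
```

```text
t8.18 fix [-1.  62.6] z 78.6 turn needed for tool x=+fy: -0.0053 F [ 0.2 19.8 -3.1] gap 0.0007987383781691422
(0, 140, 76) shift [0.0774 0.0006 0.0036]
```

The force jumped to 20 N, so the pusher is at its stop. I'll draw back to let it follow home, then rise.

Call:
{"fn": "jog_arm", "kwargs": {"plan": [[0,0.01,0,0,0],[0,0.02,0,0,0],[0,0.03,0,0,0],[0,0.04,0,0,0],[0,0.05,0,0,0],[0,0.06,0,0,0],[0,0.07,0,0,0],[0,0.077,0,0,0],[0,0.077,0,0,0],[0,0.077,0,-0.06,0],[0,0.077,0,-0.1,0],[0,0.077,0,-0.14,0],[0,0.077,0,-0.14,0]]}}

```text
t: 9.27
tcp_pos: [0.4835, 0.3961, 0.2214]
eef_rot: [0.001, 0.735, 0.678, 0.003]
contact_force: [0.4, 0.2, 0.6]
finger_gap: 0.0006
```

```bash
cat >> h.py <<'E'
def lookdown(name=None):
    """wrist look: knob fixture y, bright plates on lane (z 56)"""
    c=cam('wrist'); 
    for n,x,y,z in[('knob',0,98,90),('lane',0,-54.5,56),('nest',-62.5,-54.5,38),('chute',0,0,80)]:
        print(n,proj(c,[*(F@np.array([x,y])/1e3+C),z/1e3])[0].round())
    if name: save(name,c['image'])
    return c
E
python3 -c "
from h import *
st((45,-54.5,180),(45,-54.5,65))
lookdown('w2.png')
c=cam('top');
p=proj(c,[*(F@np.array([-.02,0])+C),.05])[0]; u,v=np.round(p).astype(int);print(u,v)
save('t2.png',cv2.resize(c['image'][v-40:v+40,u-55:u+55],None,fx=7,fy=7,interpolation=cv2.INTER_CUBIC))"
```

```text
t9.27 fix [ -1.1 134.1] z 221.4 turn needed for tool x=+fy: -0.0032 F [0.4 0.2 0.6] gap 0.0005780672556061781
(45, -54.5, 180) shift [-0.1886  0.0465  0.041 ]
(45, -54.5, 65) shift [-0.189  0.046  0.156]
knob [282. 194.]
lane [138. 186.]
nest [137. 122.]
chute [180. 191.]
272 207
```

View pics/t2.png

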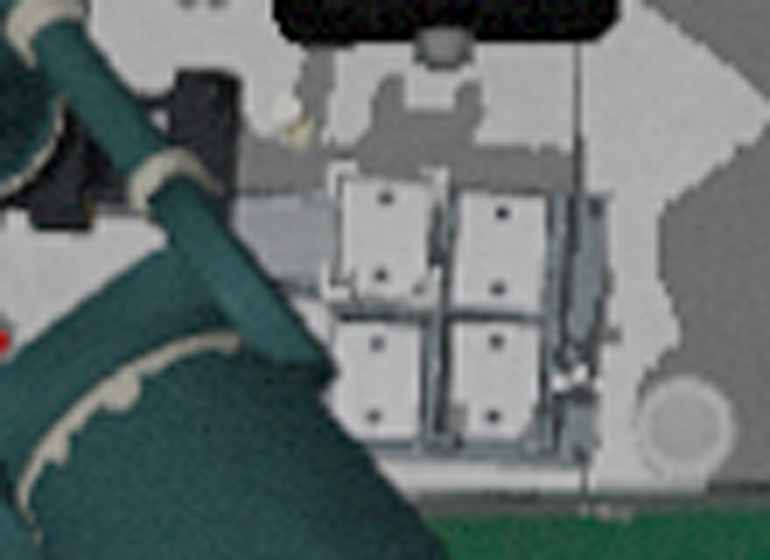

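Top view: plate 1 lies square on the deck lane at crop (500,250). The four others are still in the chute at (385,240), and the nest is unchanged. Next I'll check the clearance of the dark instrument behind the lane.

```bash
python3 -c "
from h import *
W=np.load('topW.npy').reshape(-1,3)
s=W[(W[:,0]>.5)&(W[:,0]<.7)&(W[:,1]>.08)&(W[:,1]<.33)&(W[:,2]>.02)]
for a in np.arange(.5,.64,.01):
  k=s[(s[:,0]>=a)&(s[:,0]<a+.01)]; print(round(a,2),len(k),k[:,2].max().round(3) if len(k) else '',k[:,1].min().round(3) if len(k) else '',k[:,1].max().round(3) if len(k) else '')
c=cam('top');g=cv2.cvtColor(c['image'],cv2.COLOR_RGB2GRAY)
for n,(x,y) in dict(lane=(0,-54.5)).items():
  p=proj(c,[*(F@np.array([x,y])/1e3+C),.056])[0]; u0,v0=np.round(p).astype(int)
  b=(g[v0-14:v0+15,u0-9:u0+9]<110).astype(np.uint8); k,l,s_,ce=cv2.connectedComponentsWithStats(b)
  for i in range(1,k):
    if s_[i,4]<12: print(n,s_[i,4],(F.T@(ray(c,*(ce[i]+[u0-9,v0-14]),.056)-C)*1e3).round(1))
"
```

```text
0.5 37 0.101 0.215 0.327
0.51 0   
0.52 2 0.047 0.31 0.313
0.53 25 0.08 0.302 0.321
0.54 8 0.08 0.305 0.317
0.55 0   
0.56 20 0.06 0.221 0.249
0.57 25 0.064 0.221 0.249
0.58 261 0.091 0.15 0.319
0.59 156 0.096 0.146 0.322
0.6 169 0.104 0.146 0.32
0.61 142 0.104 0.146 0.319
0.62 139 0.102 0.146 0.32
0.63 150 0.103 0.146 0.32
0.64 140 0.105 0.145 0.32
lane 8 [ 44.6 -27.3]
lane 1 [ 47.9 -37.6]
lane 7 [ 47.1 -51.2]
lane 1 [ 45.9 -65.8]
lane 1 [ 50.  -76.1]
lane 1 [ 41.  -41.5]
lane 1 [ 38.6 -62.7]
lane 2 [ 16.9 -55.3]
lane 2 [-21.9 -54.3]
lane 2 [-46.3 -55.9]
lane 3 [-48.3 -82.1]
```

The instrument is at most 105 mm high and the gripper body stays above 115 mm, so it's clear. I'll go beyond the deck's +x side and down.

Call:
{"fn": "jog_arm", "kwargs": {"plan": [[0,-0.1885,0.048,0,0],[0,-0.1885,0.048,0,0],[0,-0.1885,0.048,0,0],[0,-0.1885,0.048,0,0],[0,-0.1885,0.048,0,0],[0,-0.1885,0.048,0,0],[0,-0.1885,0.048,0.03,0],[0,-0.1885,0.048,0.06,0],[0,-0.1885,0.048,0.09,0],[0,-0.1885,0.048,0.11,0],[0,-0.1885,0.048,0.13,0],[0,-0.1885,0.048,0.15,0],[0,-0.1885,0.048,0.155,0],[0,-0.1885,0.048,0.155,0]]}}

```text
t: 10.58
tcp_pos: [0.5114, 0.2031, 0.057]
eef_rot: [-0.002, 0.735, 0.678, -0.004]
contact_force: [0.2, -0.2, -0.4]
finger_gap: 0.0002
```

```bash
python3 -c "
from h import *
st((-26,-54.5,65))"
```

```text
t10.58 fix [ 41.6 -56.2] z 57.0 turn needed for tool x=+fy: -0.0029 F [ 0.2 -0.2 -0.4] gap 0.00023941032871381497
(-26, -54.5, 65) shift [ 0.0015 -0.0676 -0.0075]
```

It settled lower and closer than planned, with no force. I'll rise 9 mm and back off a little before pushing.

Call:
{"fn": "jog_arm", "kwargs": {"plan": [[0,0.0,0.005,-0.004,0],[0,0.001,0.005,-0.009,0],[0,0.001,0.005,-0.009,0],[0,0.001,0.005,-0.009,0]]}}

```text
t: 10.92
tcp_pos: [0.5211, 0.205, 0.0716]
eef_rot: [0.001, 0.735, 0.678, 0.001]
contact_force: [0.8, -0.0, 0.2]
finger_gap: 0.0002
```

```bash
python3 -c "
from h import *
st((-26,-54.5,65))"
```

```text
t10.92 fix [ 51.  -53.5] z 71.6 turn needed for tool x=+fy: -0.0030 F [ 0.8 -0.   0.2] gap 0.00015609158748562126
(-26, -54.5, 65) shift [-0.0012 -0.077   0.0064]
```

Call:
{"fn": "jog_arm", "kwargs": {"plan": [[0,-0.001,-0.002,0.006,0],[0,-0.001,-0.004,0.006,0],[0,-0.001,-0.006,0.006,0],[0,-0.001,-0.012,0.006,0],[0,-0.001,-0.018,0.006,0],[0,-0.001,-0.024,0.006,0],[0,-0.001,-0.03,0.006,0],[0,-0.001,-0.036,0.006,0],[0,-0.001,-0.042,0.006,0],[0,-0.001,-0.048,0.006,0],[0,-0.001,-0.054,0.006,0],[0,-0.001,-0.06,0.006,0],[0,-0.001,-0.064,0.006,0],[0,-0.001,-0.068,0.006,0],[0,-0.001,-0.071,0.006,0],[0,-0.001,-0.071,0.006,0]]}}

```text
t: 12.25
tcp_pos: [0.4482, 0.2091, 0.0636]
eef_rot: [-0.0, 0.735, 0.678, -0.0]
contact_force: [0.0, -0.2, -0.7]
finger_gap: 0.0006
```

```bash
python3 -c "
from h import *
st((-27,-54.5,65))"
```

```text
t12.25 fix [-21.9 -55.1] z 63.6 turn needed for tool x=+fy: -0.0028 F [ 0.  -0.2 -0.7] gap 0.0006251416850485741
(-27, -54.5, 65) shift [ 0.0005 -0.0051 -0.0014]
```

Call:
{"fn": "jog_arm", "kwargs": {"plan": [[0,0,-0.003,-0.001,0],[0,0,-0.006,-0.001,0],[0,0,-0.006,-0.001,0],[0,0,-0.006,-0.001,0],[0,0,-0.003,-0.02,0],[0,0,0,-0.06,0],[0,0,0,-0.1,0],[0,0.05,0.01,-0.155,0],[0,0.1,0.015,-0.155,0],[0,0.14,0.02,-0.155,0],[0,0.19,0.02,-0.155,0],[0,0.19,0.02,-0.155,0],[0,0.19,0.02,-0.155,0]]}}

```text
t: 13.33
tcp_pos: [0.4849, 0.4035, 0.2193]
eef_rot: [-0.001, 0.734, 0.68, 0.002]
contact_force: [0.3, -0.8, 0.2]
finger_gap: 0.0006
```

```bash
python3 -c "
from h import *
st((-3,136,200),(-3,136,76))
c=cam('top');W=cloud(c)
for n,x,y,z in[('lane',0,-54.5,48),('nest',-62.5,-54.5,38),('parked',-65.5,6,22)]:
  p=proj(c,[*(F@np.array([x,y])/1e3+C),z/1e3])[0]; u,v=np.round(p).astype(int); print(n,[round(float(np.nanmedian(W[v+d-2:v+d+3,u-4:u+5,2])),4) for d in(-5,0,5)])
p=proj(c,[*(F@np.array([-.02,0])+C),.05])[0]; u,v=np.round(p).astype(int)
save('t3.png',cv2.resize(c['image'][v-40:v+40,u-55:u+55],None,fx=7,fy=7,interpolation=cv2.INTER_CUBIC))"
```

```text
t13.33 fix [ -0.2 141.6] z 219.3 turn needed for tool x=+fy: 0.0004 F [ 0.3 -0.8  0.2] gap 0.0005861431933012416
(-3, 136, 200) shift [-0.0057 -0.0028  0.0193]
(-3, 136, 76) shift [-0.0063 -0.003   0.1433]
lane [0.0478, 0.048, 0.0484]
nest [0.0389, 0.0378, 0.0389]
parked [0.0216, 0.0216, 0.023]
```

View pics/t3.png

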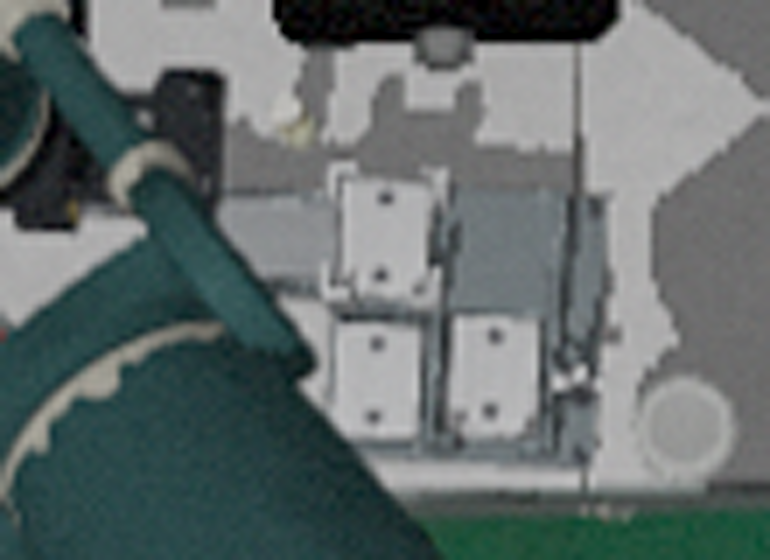

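Plate 1 lies in the nest at crop (493,375), with its top at about 38 mm and flat along the whole length sampled. The lane is clear. Now for plate 2.

Call:
{"fn": "jog_arm", "kwargs": {"plan": [[0,-0.004,-0.002,0.03,0],[0,-0.004,-0.002,0.06,0],[0,-0.004,-0.002,0.09,0],[0,-0.004,-0.002,0.12,0],[0,-0.004,-0.002,0.142,0],[0,-0.004,-0.002,0.142,0],[0,-0.004,-0.002,0.142,0]]}}

```text
t: 13.97
tcp_pos: [0.4805, 0.3912, 0.0751]
eef_rot: [-0.0, 0.735, 0.678, -0.002]
contact_force: [0.5, -0.3, 0.6]
finger_gap: 0.0008
```

```bash
python3 -c "
from h import *
st((-3,69,77))"
```

```text
t13.97 fix [ -3.7 129. ] z 75.1 turn needed for tool x=+fy: -0.0037 F [ 0.5 -0.3  0.6] gap 0.0007502605220750214
(-3, 69, 77) shift [-0.06    0.0009 -0.0017]
```

Call:
{"fn": "jog_arm", "kwargs": {"plan": [[0,-0.004,0,-0.001,0],[0,-0.01,0,-0.001,0],[0,-0.015,0,-0.001,0],[0,-0.02,0,-0.001,0],[0,-0.025,0,-0.001,0],[0,-0.03,0,-0.001,0],[0,-0.035,0,-0.001,0],[0,-0.04,0,-0.001,0],[0,-0.045,0,-0.001,0],[0,-0.05,0,-0.001,0],[0,-0.055,0,-0.001,0],[0,-0.06,0,-0.001,0],[0,-0.064,0,-0.001,0],[0,-0.067,0,-0.001,0],[0,-0.07,0,-0.001,0],[0,-0.07,0,-0.001,0]]}}

```text
t: 15.3
tcp_pos: [0.478, 0.3256, 0.0804]
eef_rot: [-0.0, 0.735, 0.678, 0.004]
contact_force: [0.2, 6.7, -2.3]
finger_gap: 0.0001
```

```bash
python3 -c "
from h import *
st((-3,62.5,77))"
```

```text
t15.30 fix [-1.1 63.4] z 80.4 turn needed for tool x=+fy: -0.0039 F [ 0.2  6.7 -2.3] gap 9.221856013021389e-05
(-3, 62.5, 77) shift [-0.0009 -0.0019  0.0034]
```

Call:
{"fn": "jog_arm", "kwargs": {"plan": [[0,-0.002,0,0,0],[0,-0.004,0,0,0],[0,-0.006,0,0,0],[0,-0.006,0,0,0]]}}

```text
t: 15.63
tcp_pos: [0.4781, 0.3244, 0.0808]
eef_rot: [-0.003, 0.736, 0.677, 0.008]
contact_force: [1.2, 24.5, -8.9]
finger_gap: 0.0
```

The pusher is at its stop again (24 N). Drawing back and rising.

Call:
{"fn": "jog_arm", "kwargs": {"plan": [[0,0.01,0,0,0],[0,0.02,0,0,0],[0,0.03,0,0,0],[0,0.04,0,0,0],[0,0.05,0,0,0],[0,0.06,0,0,0],[0,0.07,0,0,0],[0,0.079,0,0,0],[0,0.079,0,0,0],[0,0.079,0,-0.06,0],[0,0.079,0,-0.1,0],[0,0.079,0,-0.14,0],[0,0.079,0,-0.14,0],[0,0.079,0,-0.14,0]]}}

```text
t: 16.8
tcp_pos: [0.4841, 0.397, 0.2232]
eef_rot: [0.001, 0.735, 0.678, 0.004]
contact_force: [0.1, -0.1, -0.3]
finger_gap: 0.0005
```

```bash
python3 -c "
from h import *
st((52,-54.5,180),(52,-54.5,70))
c=cam('top');W=cloud(c)
for n,x,y,z in[('lane',0,-54.5,56),('nest',-62.5,-54.5,38),('chute',0,0,72)]:
  p=proj(c,[*(F@np.array([x,y])/1e3+C),z/1e3])[0]; u,v=np.round(p).astype(int); print(n,[round(float(np.nanmedian(W[v+d-2:v+d+3,u-4:u+5,2])),4) for d in(-5,0,5)])
g=cv2.cvtColor(c['image'],cv2.COLOR_RGB2GRAY); p=proj(c,[*(F@np.array([0,-54.5])/1e3+C),.056])[0]; u,v=np.round(p).astype(int)
m=np.zeros_like(g); m[v-13:v+12,u-9:u+10]=g[v-13:v+12,u-9:u+10]>150; M=cv2.moments(m,True); print('lane plate',(F.T@(ray(c,M['m10']/M['m00'],M['m01']/M['m00'],.056)-C)*1e3).round(1),M['m00'])
"
```

```text
t16.80 fix [ -0.5 135. ] z 223.2 turn needed for tool x=+fy: -0.0033 F [ 0.1 -0.1 -0.3] gap 0.0004697690495352547
(52, -54.5, 180) shift [-0.1896  0.0529  0.0426]
(52, -54.5, 70) shift [-0.1901  0.0522  0.1526]
lane [0.0568, 0.056, 0.055]
nest [0.0371, 0.0373, 0.0386]
chute [0.0707, 0.0727, 0.0714]
lane plate [ -4.7 -52.8] 221.0
```

Plate 2 is on the lane with its top at 56 mm, and the chute top has dropped to 72 mm (three plates). Next the same sweep again.

Call:
{"fn": "jog_arm", "kwargs": {"plan": [[0,-0.19,0.053,0,0],[0,-0.19,0.053,0,0],[0,-0.19,0.053,0,0],[0,-0.19,0.053,0,0],[0,-0.19,0.053,0,0],[0,-0.19,0.053,0,0],[0,-0.19,0.053,0.03,0],[0,-0.19,0.053,0.06,0],[0,-0.19,0.053,0.09,0],[0,-0.19,0.053,0.11,0],[0,-0.19,0.053,0.13,0],[0,-0.19,0.053,0.145,0],[0,-0.19,0.053,0.148,0],[0,-0.19,0.053,0.148,0],[0,-0.19,0.053,0.148,0],[0,-0.19,0.053,0.148,0]]}}

```text
t: 18.18
tcp_pos: [0.52, 0.2028, 0.0703]
eef_rot: [0.0, 0.735, 0.678, 0.0]
contact_force: [0.6, -0.7, -0.1]
finger_gap: 0.0007
```

```bash
python3 -c "
from h import *
st((-21,-54.5,65))"
```

```text
t18.18 fix [ 50.1 -55.8] z 70.3 turn needed for tool x=+fy: -0.0028 F [ 0.6 -0.7 -0.1] gap 0.0007325738608526546
(-21, -54.5, 65) shift [ 0.0011 -0.0711  0.0053]
```

Call:
{"fn": "jog_arm", "kwargs": {"plan": [[0,0.001,-0.002,0.005,0],[0,0.001,-0.004,0.005,0],[0,0.001,-0.006,0.005,0],[0,0.001,-0.012,0.005,0],[0,0.001,-0.018,0.005,0],[0,0.001,-0.024,0.005,0],[0,0.001,-0.03,0.005,0],[0,0.001,-0.036,0.005,0],[0,0.001,-0.042,0.005,0],[0,0.001,-0.048,0.005,0],[0,0.001,-0.054,0.005,0],[0,0.001,-0.06,0.005,0],[0,0.001,-0.064,0.005,0],[0,0.001,-0.068,0.005,0],[0,0.001,-0.071,0.005,0],[0,0.001,-0.071,0.005,0]]}}

```text
t: 19.52
tcp_pos: [0.4481, 0.2091, 0.0645]
eef_rot: [-0.0, 0.735, 0.678, -0.0]
contact_force: [-0.7, -0.0, 0.4]
finger_gap: 0.0006
```

```bash
python3 -c "
from h import *
st((-27,-54.5,65))"
```

```text
t19.52 fix [-22.  -55.1] z 64.5 turn needed for tool x=+fy: -0.0028 F [-0.7 -0.   0.4] gap 0.0006206943068952505
(-27, -54.5, 65) shift [ 0.0005 -0.005  -0.0005]
```

Call:
{"fn": "jog_arm", "kwargs": {"plan": [[0,0,-0.003,-0.001,0],[0,0,-0.006,-0.001,0],[0,0,-0.006,-0.001,0],[0,0,-0.006,-0.001,0],[0,0,-0.003,-0.02,0],[0,0,0,-0.06,0],[0,0,0,-0.1,0],[0,0.05,0.01,-0.155,0],[0,0.1,0.015,-0.155,0],[0,0.12,0.0,-0.2,0],[0,0.12,-0.02,-0.24,0],[0,0.12,-0.02,-0.24,0],[0,0.12,-0.02,-0.24,0],[0,0.12,-0.02,-0.24,0]]}}

```text
t: 20.68
tcp_pos: [0.4393, 0.3317, 0.3073]
eef_rot: [0.0, 0.734, 0.679, 0.003]
contact_force: [-0.8, -0.0, 0.0]
finger_gap: -0.0002
```

```bash
python3 -c "
from h import *
st()
c=cam('top');W=cloud(c)
for n,x,y,z in[('lane',0,-54.5,48),('nest',-62.5,-54.5,46),('chute',0,0,72),('parked',-65.5,6,22)]:
  p=proj(c,[*(F@np.array([x,y])/1e3+C),z/1e3])[0]; u,v=np.round(p).astype(int); print(n,[round(float(np.nanmedian(W[v+d-2:v+d+3,u-4:u+5,2])),4) for d in(-6,0,6)],[round(float(np.nanmedian(W[v-5:v+6,u+d-1:u+d+2,2])),4) for d in(-4,0,4)])
p=proj(c,[*(F@np.array([-.02,0])+C),.05])[0]; u,v=np.round(p).astype(int)
A=cv2.resize(c['image'][v-40:v+40,u-55:u+55],None,fx=5,fy=5,interpolation=cv2.INTER_CUBIC)
save('t4.png',A); w=lookdown('w4.png')"
```

```text
t20.68 fix [-40.2  66.6] z 307.3 turn needed for tool x=+fy: -0.0012 F [-0.8 -0.   0. ] gap -0.00015736321212658463
lane [0.0478, 0.0482, 0.048] [0.0475, 0.0468, 0.0473]
nest [0.0459, 0.0462, 0.0452] [0.0476, 0.0461, 0.0454]
chute [0.0733, 0.0729, 0.0733] [0.3995, 0.0715, 0.0713]
parked [0.6807, 0.7054, 0.7081] [0.6601, 0.7057, 0.7094]
knob [349. 207.]
lane [233. 200.]
nest [232. 151.]
chute [270. 205.]
```

View pics/t4.png

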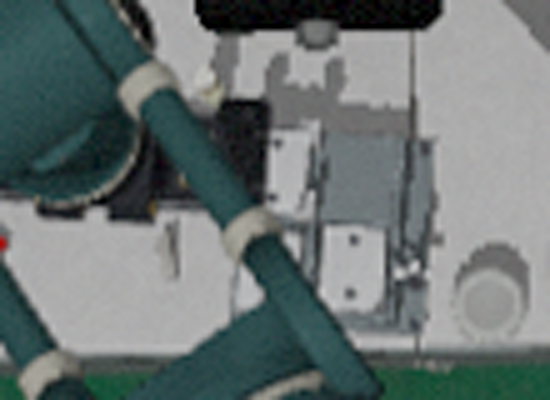

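View pics/w4.png

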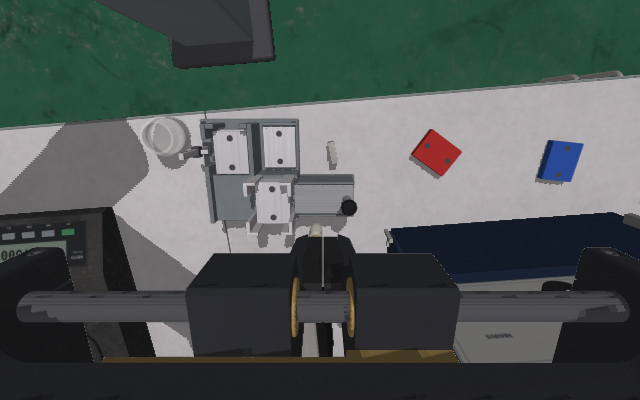

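The pack top is 46 mm above the bench, level with the mark, and flat. The knob is at its home pixel (349,207). The chute still holds three plates with their top at 72 mm, and the lane is empty. Handing in.

```bash
python3 -c "
from plant import order
print(order.hand_in())"
```

```text
the job is handed in; nothing more can be done
None
```

I built the pack to the pointer height with two plates on the thick riser and handed the job in at about 21 s. The interface gives no verdict, so the results below are from my own last checks.

- **Riser:** the z-map showed the thick riser in the nest and the thin one parked, so the pack needed two plates.
- **Plates:** I fed and swept in two plates. Each handle push ended at the stop, where the force rose to 20 N and 24 N.
- **Pack:** its top is about 46 mm above the bench, the same height as the mark. Heights across the plate agreed to about 2 mm, so it reads as flat.
- **Chute and pusher:** the lane is empty and three plates remain in the chute, with their top at about 72 mm. The pusher knob appears at its home position.
- **Bystanders:** the ones I could see are undisturbed, and the gripper is clear of everything.

In the last top view the arm hid the parked riser, so its height reading there was invalid. The last wrist view shows it in place. The calculator, pen and screwdriver were outside the final views, but the gripper never went down near them.

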